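Find the latched mode key by touch and release it

ROBOT

A 6-joint arm with a two-finger parallel gripper is mounted at the origin on a cart in front of the work surface, level with it; the furniture and walls round the work are solid. World frame = base frame: x ahead of the robot, y to its left, z up, the work surface at z = 0. Lengths are in m, angles in rad, forces in N, time in s.
With the tool pointing down it reaches from about 0.15 to 0.775 m from the base axis. Payload 6.1 kg.
Tool frame: the origin (TCP) lies midway between the tips of the shut fingers; the grasp point (between the pads) lies 19 mm behind it (env.pinch_z is the distance from the TCP to the grasp point, in m); z points along the fingers, y is the line along which they close (so a half turn about z gives the same grasp; the last joint's range is limited). The gripper opens to 85 mm and grips with 20 to 120 N. Pads are 22 mm wide; open, the fingers measure 114 mm over their backs; the gripper's body (76 mm by 85 mm) begins 54 mm behind the grasp point. The pads swing forward as they close: fully open they stand 13 mm farther back than shut.
Start: joints at [-1.116, 0.126, -0.04, 1.405, 0, 1.571], TCP at [0.231, -0.472, 0.231] pointing down, gripper open.
Joint ranges: [-2.72, 2.72], [-0.95, 1.95], [-1.27, 1.35], [-1.78, 2.02], [-1.46, 1.47], [-3.14, 3.14]. Speed limits (rad/s): [2.39, 2.39, 3.01, 3.14, 3.14, 3.14].

INTERFACE

Orientations are given as a unit quaternion [x, y, z, w].
In Python, from workcell import env gives the robot as it stands. The module is installed in compiled form; this text tells all that it offers.
- The arm moves only by the tool move_arm, never from a script. Its argument "series" is a list of rows, each an object with "xyz": the shift along the tool's x, y, z each as a share of 150 mm, from -1 to 1, a list of three; "twist": the turn about the tool's z as a share of 60 degrees, from -1 to 1. A call has 1 to 5 rows; each row is the pose to reach, as a shift and turn from the pose commanded when the call began, along the tool's axes at that moment; what a row does not reach only later rows make up. A row lasts 1/10 s, in which the tool goes at most 50 mm and 8.59 degrees, less where a joint would pass 70% of its speed; a pose out of reach is approached as far as the arm can. A call with a number of a shift or a turn outside -1 to 1 is refused whole. A call with a gripper value outside its range is refused whole. "hand" is the closure, from -1 (fully open) to 1 (shut), set as the call begins (left out, the last holds). The fingers move at their own pace and stop on an object; "squeeze" is the grip in N (left out, the last holds). Time passes only in rows, so rows that repeat a pose let the fingers close. It gives the time, the measured TCP pose, the force, the opening and the grip force at its end, in the units of the state.
- env.get_obs(): the state, without advancing time (a new reading comes with each control period).
- env.read_camera(name): name is "side" or "top" or "wrist"; returns a dict with "pixels" (400x640x3 uint8, blue, green, red), "fx", "fy", "cx", "cy" (pixels), "R" (3x3) and "t" (3): a world point X has camera coordinates R X + t; the wrist camera has in their place "T_tool_cam" (4x4, takes a point from camera to tool coordinates, whose origin is the TCP and whose axes are the flange's). Camera axes: x right, y down, z forward; pixel columns grow to the right and rows downward; lengths in m; the calibration is good to about 2 mm. A picture is of the moment at which its call begins: read the wrist's pose just before it. There is no depth.
- env.finish_job(): hands the job in; it is judged then, once.
Trained networks look in the newest picture that a camera, given by its name, has taken for a name from the list of things; names that differ only in an ending like _2 or _b are one class to them, and where a whole thing is asked for, a point or a joint stands for the part that bears it (a point fixed in the world has none). Each returns a list of dicts, best first, with "conf" (0 to 1); they miss things now and then, are a little off and sometimes report something else, mostly with a low value. They report only what shows in the picture. A call takes as long as a camera call.
- env.look_for(target, camera): "bbox" ([left, top, right, bottom] in pixels, round what is visible of it).
The state is a dict: "time": time; "joint_pos": joint angles; "qvel": joint speeds; "tau": joint torques, N m; "position": TCP position; "orientation": TCP orientation; "wrist_force": force on the tool from outside, world axes, zero at the start; "moment": the same for the moment, N m; "grip_width": opening from 0.0 (shut) to 1.0 (fully open); "gripper_force": force on a finger pad.
Only numpy, scipy, OpenCV 4.12 (cv2) and the standard library are available. Lean on these libraries where they do the work, as an engineer would, in place of code of your own. Each camera call takes 0.05 s, during which the arm holds its last target. There are 200 camera calls.

TASK

One of the four white mode keys on the grey control box has been left latched down. With the fingertips, first tap all four keys lightly, one after the other from left to right, to find the latched one without releasing it yet and without pushing any raised key in as far as the latched one sits; then press the latched key right down and let go, so that it springs up and all four keys stand fully up. Leave the loose parts around the box where they are.

Things in the scene. Friction and masses are not known exactly. Their poses are not given: they have to be found in the camera images.
- mode_box: Grey control box with a black top, 100 (x) x 270 (y) mm, its flat top face 50 mm above the table; screwed down, does not move. Origin: centre of its underside on the table. Its y axis runs along the row of keys toward key 1, its x axis away from the robot (the box may be turned by up to 0.4 rad). Four identical white keys stand in a row along its middle at y = +90, +30, -30, -90 mm, x = 0 in its frame, numbered 1 to 4 from left to right as the robot sees them.
- key1_top (a point): Centre of the top of key 1, the leftmost (largest y) one. White cap, 38 (x) x 30 (y) mm, with a fine grey line across the middle. The top stands 14 mm above the box's top face (64 mm above the table) when the key is up, 9 mm above it (59 mm above the table) when it is latched.
- key1 (a joint): How far key 1 is down, in m: 0 = up, 0.005 = latched, 0.009 = pressed to the bottom. A key that is up yields at about 1.5 N and then by 1 mm for each 0.7 N (about 5 N at 5 mm). The one latched key does not yield until about 5 N; it lets go when pressed to within 1 mm of the bottom (7 to 9 N) and springs up to 0 as the finger leaves; it then stays up. At the start exactly one of the four is latched; it may be any of them.
- key2_top (a point): Centre of the top of key 2, the second from the left one. White cap, 38 (x) x 30 (y) mm, with a fine grey line across the middle. The top stands 14 mm above the box's top face (64 mm above the table) when the key is up, 9 mm above it (59 mm above the table) when it is latched.
- key2 (a joint): How far key 2 is down, in m: 0 = up, 0.005 = latched, 0.009 = pressed to the bottom. A key that is up yields at about 1.5 N and then by 1 mm for each 0.7 N (about 5 N at 5 mm). The one latched key does not yield until about 5 N; it lets go when pressed to within 1 mm of the bottom (7 to 9 N) and springs up to 0 as the finger leaves; it then stays up. At the start exactly one of the four is latched; it may be any of them.
- key3_top (a point): Centre of the top of key 3, the third from the left one. White cap, 38 (x) x 30 (y) mm, with a fine grey line across the middle. The top stands 14 mm above the box's top face (64 mm above the table) when the key is up, 9 mm above it (59 mm above the table) when it is latched.
- key3 (a joint): How far key 3 is down, in m: 0 = up, 0.005 = latched, 0.009 = pressed to the bottom. A key that is up yields at about 1.5 N and then by 1 mm for each 0.7 N (about 5 N at 5 mm). The one latched key does not yield until about 5 N; it lets go when pressed to within 1 mm of the bottom (7 to 9 N) and springs up to 0 as the finger leaves; it then stays up. At the start exactly one of the four is latched; it may be any of them.
- key4_top (a point): Centre of the top of key 4, the rightmost (smallest y) one. White cap, 38 (x) x 30 (y) mm, with a fine grey line across the middle. The top stands 14 mm above the box's top face (64 mm above the table) when the key is up, 9 mm above it (59 mm above the table) when it is latched.
- key4 (a joint): How far key 4 is down, in m: 0 = up, 0.005 = latched, 0.009 = pressed to the bottom. A key that is up yields at about 1.5 N and then by 1 mm for each 0.7 N (about 5 N at 5 mm). The one latched key does not yield until about 5 N; it lets go when pressed to within 1 mm of the bottom (7 to 9 N) and springs up to 0 as the finger leaves; it then stays up. At the start exactly one of the four is latched; it may be any of them.
- spare_die: Loose pale grey metal block, 30 x 40 x 20 mm, on the table behind the box. Origin: centre of its underside. To be left alone.
- collar0: Loose orange-tan ring, 26 mm across, 10 mm high, on the table behind the box. Origin: centre of its underside. To be left alone.
- test_coupon: Loose dark brown flat block, 35 x 50 x 12 mm, on the table in front of the box. Origin: centre of its underside. To be left alone.

How it is judged:
On the way, in this order (a step that is already met when the one before it is completed fails the run):
1. the fingers tap key 1, the leftmost (largest y) one (contact force between the fingers and key1 above 0.3 N), for 0.02 s.
2. the fingers tap key 2, the second from the left one (contact force between the fingers and key2 above 0.3 N), for 0.02 s.
3. the fingers tap key 3, the third from the left one (contact force between the fingers and key3 above 0.3 N), for 0.02 s.
4. the fingers tap key 4, the rightmost (smallest y) one (contact force between the fingers and key4 above 0.3 N), for 0.02 s.
5. after all four taps the latched key is released: all four keys are up (value of joint each of key1, key2, key3, key4 below 0.0015 m), for 0.2 s.
At the end, for the whole second after the job is handed in: All four keys stand up (each less than 1.5 mm down), and the block, the ring and the flat block lie within 10 mm of where they were (all of step 5 and distance of each of spare_die, collar0, test_coupon from where it was at the start of the episode below 0.01 m); the robot touches nothing.
It fails at once if a key that was up at the start is pushed in more than 5 mm (the latched key itself may be pressed to the bottom) ((value of joint key1 above 0.005 m and distance of key1_top from where it was at the start of the episode above 0.005 m) or (value of joint key2 above 0.005 m and distance of key2_top from where it was at the start of the episode above 0.005 m) or (value of joint key3 above 0.005 m and distance of key3_top from where it was at the start of the episode above 0.005 m) or (value of joint key4 above 0.005 m and distance of key4_top from where it was at the start of the episode above 0.005 m)).
It fails at once if the loose metal block, the ring or the brown flat block is moved or lifted by more than 10 mm (distance of any of spare_die, collar0, test_coupon from where it was at the start of the episode above 0.01 m).
It also fails if it takes over 48 s, if anything falls off the work surface, if the arm or the gripper's body presses on something with over 40 N, if the wrist force passes 120 N, or if a joint passes its speed limit or range.

## Working session

There is one attempt and no reset: what is moved stays moved. The work goes in short steps, Python scripts to look and compute and a tool call to move; the robot and the scene stay as the last step left them, time stands still between calls to the robot, and variables do not carry over. Pictures are saved under pics/ and viewed, at most 10 in all, crops included, and the job is handed in when it is done.

Besides the shell and the picture viewer there is one more tool, called after ">>>" as name(argument=value, ...), one argument or row to a line, values as JSON. move_arm: Moves the arm, as the interface text tells. Shift numbers are shares of 150 mm and turn numbers shares of 60 degrees, none past 1 either way. Its arguments: {"type":"object","properties":{"series":{"type":"array","items":{"type":"object","properties":{"xyz":{"type":"array","items":{"type":"number"}},"twist":{"type":"number"}}}},"hand":{"type":"number"},"squeeze":{"type":"number"}},"required":["series"]}

```bash
mkdir -p pics; cat > h.py <<'E'
import numpy as np, cv2
from workcell import env
def ray(c,u,v):
    d=np.array([(u-c['cx'])/c['fx'],(v-c['cy'])/c['fy'],1.]); R=np.array(c['R']);t=np.array(c['t'])
    return -R.T@t, R.T@d
def atz(c,u,v,z):
    o,d=ray(c,u,v); return o+d*(z-o[2])/d[2]
def proj(c,X):
    p=np.array(c['R'])@np.array(X)+np.array(c['t']); return p[0]/p[2]*c['fx']+c['cx'],p[1]/p[2]*c['fy']+c['cy']
E
python3 - <<'E'
from h import *
for n in ['top','side']:
    c=env.read_camera(n); cv2.imwrite(f'pics/{n}0.png',c['pixels'])
    print(n,-np.array(c['R']).T@np.array(c['t']))
    for k in ['mode_box','key1_top','spare_die','collar0','test_coupon']:
        for d in env.look_for(k,n)[:6]:
            b=d['bbox']; print(k,np.round(b),round(d['conf'],2),np.round(atz(c,(b[0]+b[2])/2,(b[1]+b[3])/2,.064),3))
o=env.get_obs(); print(o['time'],o['position'],o['orientation'],o['wrist_force'])
E
```

```text
top [ 0.4680103  -0.12439528  0.89849471]
mode_box [248. 189. 373. 243.] 0.67 [ 0.496 -0.121  0.064]
key1_top [262. 208. 274. 228.] 0.6 [ 0.49  -0.031  0.064]
spare_die [272. 169. 290. 188.] 0.68 [ 0.576 -0.056  0.064]
collar0 [342. 202. 357. 218.] 0.68 [ 0.512 -0.204  0.064]
collar0 [318. 170. 326. 175.] 0.48 [ 0.591 -0.144  0.064]
test_coupon [325. 256. 348. 271.] 0.92 [ 0.398 -0.178  0.064]
side [0.5647067  0.54885782 0.5781262 ]
mode_box [315. 165. 396. 274.] 0.91 [ 0.493 -0.05   0.064]
key1_top [352. 228. 371. 244.] 0.73 [ 0.488 -0.008  0.064]
spare_die [291. 227. 320. 254.] 0.63 [ 0.581 -0.002  0.064]
spare_die [340. 202. 362. 219.] 0.58 [ 0.499 -0.076  0.064]
collar0 [293. 206. 304. 215.] 0.61 [ 0.592 -0.08   0.064]
test_coupon [385. 190. 412. 206.] 0.69 [ 0.409 -0.106  0.064]
0.6 [ 0.23060844 -0.47160919  0.23128559] [ 9.74261545e-01  2.25420589e-01  6.61547039e-06 -1.38163634e-05] [ 0.60738797 -0.22146195 -0.25078526]
```

```bash
python3 - <<'E'
from h import *
a=cv2.imread('pics/top0.png')[150:290,220:400]; cv2.imwrite('pics/a.png',cv2.resize(a,None,fx=4.2,fy=4.2,interpolation=cv2.INTER_CUBIC))
a=cv2.imread('pics/side0.png')[150:290,270:430]; cv2.imwrite('pics/b.png',cv2.resize(a,None,fx=4.2,fy=4.2,interpolation=cv2.INTER_CUBIC))
E
```

```text
(no output)
```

View pics/a.png

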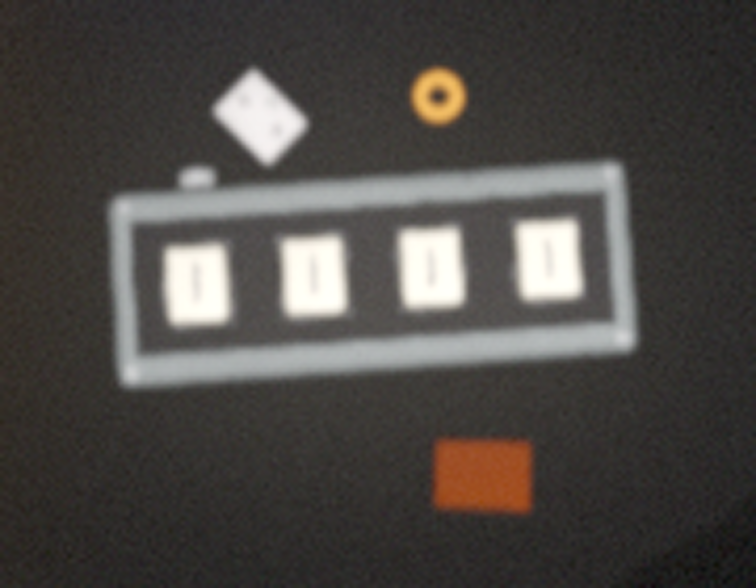

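View pics/b.png

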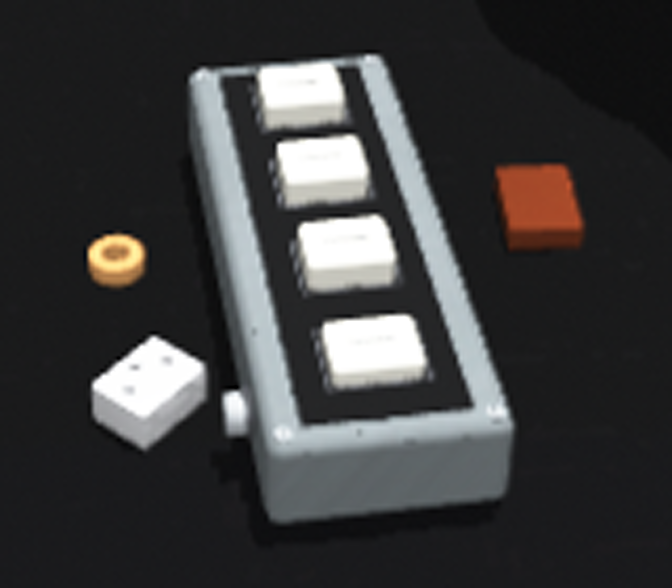

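The top picture shows the four keys at about crop (196,284), (314,276), (431,268) and (549,260), i.e. full-frame ≈ (267,218) to (351,212). The box is turned slightly. The block and ring lie behind it and the brown block in front. The side picture agrees; the latched key isn't obvious there. Next, precise key centres.

```bash
python3 - <<'E'
from h import *
from scipy.optimize import least_squares
cs={n:env.read_camera(n) for n in('top','side')}
P={}
for n,c in cs.items():
    g=cv2.cvtColor(c['pixels'],cv2.COLOR_BGR2GRAY)
    if n=='top':
        m=(g>170).astype(np.uint8); m=cv2.morphologyEx(m,cv2.MORPH_CLOSE,np.ones((5,5)))
        k,_,st,ce=cv2.connectedComponentsWithStats(m)
        r=[(ce[i],st[i,4]) for i in range(1,k) if 100<st[i,4]<600 and st[i,0]>240 and 195<ce[i][1]<235]
        r.sort(key=lambda q:q[0][0]); P[n]=[q[0] for q in r]; print([q[1] for q in r])
    else:
        # top-face centres read from crop b (scale 4.2, offset 270,150)
        P[n]=[np.array([270+x/4.2,150+y/4.2]) for x,y in[(372,343),(345,243),(320,160),(299,85)]]
print(P)
# world from top at z=.062
W=np.array([atz(cs['top'],*p,.062) for p in P['top']]);print(np.round(W,4))
# two-view triangulation
for a,b in zip(P['top'],P['side']):
    f=lambda X:np.r_[np.array(proj(cs['top'],X))-a,np.array(proj(cs['side'],X))-b]
    s=least_squares(f,[.49,-.1,.06]);print(np.round(s.x,4),np.round(s.fun,1))
v=W[0]-W[3];print('yaw',np.arctan2(-v[0],v[1]))
c=env.read_camera('wrist');print(np.round(c['T_tool_cam'],3))
from scipy.spatial.transform import Rotation as R
o=env.get_obs();Rm=R.from_quat(o['orientation']).as_matrix();print(np.round(Rm,4))
E
```

```text
[np.int32(268), np.int32(272), np.int32(267), np.int32(268)]
{'top': [array([266.43656716, 217.33208955]), array([294.24632353, 215.31617647]), array([322.37453184, 213.33333333]), array([350.23880597, 211.36567164])], 'side': [array([358.57142857, 231.66666667]), array([352.14285714, 207.85714286]), array([346.19047619, 188.0952381 ]), array([341.19047619, 170.23809524])]}
[[ 0.4915 -0.0269  0.062 ]
 [ 0.4973 -0.0861  0.062 ]
 [ 0.503  -0.1461  0.062 ]
 [ 0.5087 -0.2057  0.062 ]]
[ 0.4906 -0.0262  0.0569] [-0.1  0.5 -0.4 -0. ]
[ 0.4964 -0.0859  0.0611] [-0.1  0.4 -0.4 -0. ]
[ 0.5023 -0.146   0.0611] [-0.1  0.3 -0.3 -0. ]
[ 0.5079 -0.2056  0.0617] [-0.1  0.4 -0.4 -0. ]
yaw 0.09600417101946178
[[-0.    -0.951 -0.308  0.079]
 [ 1.    -0.     0.001 -0.001]
 [-0.001 -0.308  0.951 -0.143]
 [ 0.     0.     0.     1.   ]]
[[ 0.8983  0.4393  0.    ]
 [ 0.4393 -0.8983 -0.    ]
 [ 0.      0.     -1.    ]]
```

>>> move_arm(
  series=[
    {"xyz": [0.23,-0.15,0],"twist": 0.1},
    {"xyz": [0.45,-0.3,0],"twist": 0.2},
    {"xyz": [0.68,-0.45,0],"twist": 0.3},
    {"xyz": [0.9,-0.6,0],"twist": 0.342},
    {"xyz": [0.9,-0.6,0],"twist": 0.342},
  ],
  hand=1,
)

```text
time: 1.25
position: [0.3138, -0.3283, 0.2317]
orientation: [0.999, 0.05, 0.0, -0.0]
wrist_force: [-0.2, -0.5, 0.3]
grip_width: 0.142
gripper_force: 0.0
```

>>> move_arm(
  series=[
    {"xyz": [0.17,-0.24,0]},
    {"xyz": [0.35,-0.48,0]},
    {"xyz": [0.52,-0.72,0]},
    {"xyz": [0.69,-0.955,0]},
    {"xyz": [0.69,-0.955,0]},
  ],
)

```text
invalid input at $.series[0]: expected keys xyz, twist
```

>>> move_arm(
  series=[
    {"xyz": [0.17,-0.24,0.15]},
    {"xyz": [0.35,-0.48,0.3]},
    {"xyz": [0.52,-0.72,0.45]},
    {"xyz": [0.69,-0.955,0.65]},
    {"xyz": [0.69,-0.955,0.75]},
  ],
)

```text
invalid input at $.series[0]: expected keys xyz, twist
```

>>> move_arm(
  series=[
    {"xyz": [0,0,0]},
    {"xyz": [0,0,0]},
    {"xyz": [0,0,0]},
    {"xyz": [0,0,0]},
    {"xyz": [0,0,0]},
  ],
)

```text
invalid input at $.series[0]: expected keys xyz, twist
```

>>> move_arm(
  series=[
    {"xyz": [0.17,-0.24,0],"twist": 0},
    {"xyz": [0.35,-0.48,0],"twist": 0},
    {"xyz": [0.52,-0.72,0],"twist": 0},
    {"xyz": [0.69,-0.955,0],"twist": 0},
    {"xyz": [0.69,-0.955,0],"twist": 0},
  ],
)

```text
time: 1.75
position: [0.4034, -0.1758, 0.2313]
orientation: [0.999, 0.051, 0.0, -0.0]
wrist_force: [-0.0, -0.4, -0.4]
grip_width: 0.001
gripper_force: 0.0
```

>>> move_arm(
  series=[
    {"xyz": [0.17,-0.24,0.1],"twist": 0},
    {"xyz": [0.35,-0.48,0.25],"twist": 0},
    {"xyz": [0.52,-0.72,0.4],"twist": 0},
    {"xyz": [0.69,-0.955,0.6],"twist": 0},
    {"xyz": [0.69,-0.955,0.75],"twist": 0},
  ],
)

```text
time: 2.25
position: [0.4926, -0.024, 0.1174]
orientation: [0.999, 0.05, 0.0, -0.0]
wrist_force: [-0.6, -0.7, 0.5]
grip_width: -0.001
gripper_force: 0.0
```

>>> move_arm(
  series=[
    {"xyz": [0,0,0],"twist": 0},
    {"xyz": [0,0,0],"twist": 0},
    {"xyz": [0,0,0],"twist": 0},
  ],
)

```text
time: 2.55
position: [0.4913, -0.0275, 0.1204]
orientation: [0.999, 0.048, 0.001, 0.0]
wrist_force: [0.6, -0.2, -0.5]
grip_width: 0.001
gripper_force: 0.0
```

```bash
python3 - <<'E'
from h import *
from scipy.spatial.transform import Rotation as R
o=env.get_obs();print(o['time'],o['position'],o['wrist_force'],o['grip_width'])
M=R.from_quat(o['orientation']).as_matrix()
for k in [(.4912,-.0266,.064),(.5083,-.2057,.064)]: print(np.round(M.T@(np.array(k)-o['position'])/.15,4))
c=env.read_camera('wrist');cv2.imwrite('pics/w1.png',c['pixels'])
s=env.read_camera('side');cv2.imwrite('pics/s1.png',cv2.resize(s['pixels'][100:300,250:450],None,fx=3,fy=3))
E
```

```text
2.55 [ 0.49134706 -0.02748921  0.12038713] [ 0.62556299 -0.18701664 -0.46761609] 0.0007094121697030304
[-0.0012 -0.0062  0.3759]
[-1.0000e-03  1.1932e+00  3.7660e-01]
```

View pics/w1.png

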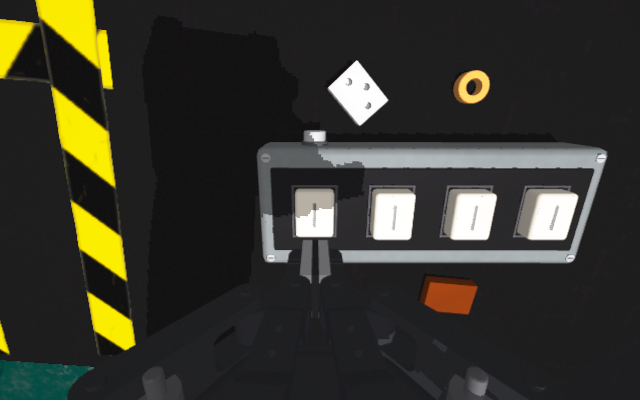

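View pics/s1.png

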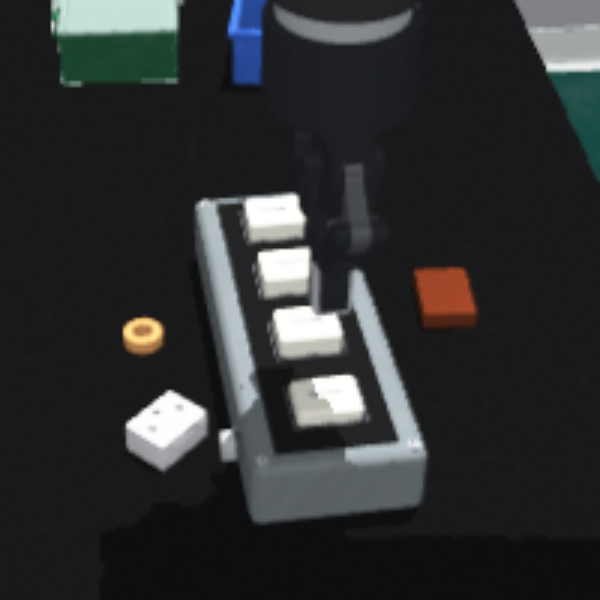

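The wrist view shows key 1 at (315,213) straight ahead of the shut fingers, with the other keys at (392,214), (470,214) and (550,214). The side view shows the fingers above key 1 and the loose parts untouched. Now descending to just above the key.

>>> move_arm(
  series=[
    {"xyz": [0,0,0.1],"twist": 0},
    {"xyz": [0,0,0.2],"twist": 0},
    {"xyz": [0,0,0.28],"twist": 0},
    {"xyz": [0,0,0.31],"twist": 0},
    {"xyz": [0,0,0.31],"twist": 0},
  ],
)

```text
time: 3.15
position: [0.4905, -0.0266, 0.0721]
orientation: [0.999, 0.048, -0.0, -0.0]
wrist_force: [-0.7, 0.4, 0.7]
grip_width: 0.001
gripper_force: 0.0
```

>>> move_arm(
  series=[
    {"xyz": [0,0,0],"twist": 0},
    {"xyz": [0,0,0],"twist": 0},
  ],
)

```text
time: 3.35
position: [0.4912, -0.0264, 0.073]
orientation: [0.999, 0.048, 0.001, 0.0]
wrist_force: [-0.6, -0.2, 0.3]
grip_width: -0.001
gripper_force: 0.0
```

>>> move_arm(
  series=[
    {"xyz": [0,0,0],"twist": 0},
    {"xyz": [0,0,0.015],"twist": 0},
  ],
)

```text
time: 3.55
position: [0.4912, -0.0263, 0.0706]
orientation: [0.999, 0.048, 0.001, 0.0]
wrist_force: [0.7, 0.3, -0.4]
grip_width: 0.002
gripper_force: 0.0
```

>>> move_arm(
  series=[
    {"xyz": [0,0,0],"twist": 0},
  ],
)

```text
time: 3.65
position: [0.4906, -0.0263, 0.0699]
orientation: [0.999, 0.048, -0.0, -0.0]
wrist_force: [-0.8, 0.4, -0.4]
grip_width: 0.002
gripper_force: 0.0
```

>>> move_arm(
  series=[
    {"xyz": [0,0,0],"twist": 0},
  ],
)

```text
time: 3.75
position: [0.4907, -0.0263, 0.07]
orientation: [0.999, 0.048, -0.0, -0.0]
wrist_force: [0.4, 0.3, -0.3]
grip_width: 0.002
gripper_force: 0.0
```

>>> move_arm(
  series=[
    {"xyz": [0,0,0.01],"twist": 0},
    {"xyz": [0,0,0.03],"twist": 0},
    {"xyz": [0,0,0.03],"twist": 0},
  ],
)

```text
time: 4.05
position: [0.4904, -0.0263, 0.065]
orientation: [0.999, 0.048, -0.0, -0.0]
wrist_force: [-0.6, 0.5, -0.2]
grip_width: 0.002
gripper_force: 0.0
```

>>> move_arm(
  series=[
    {"xyz": [0,0,0.01],"twist": 0},
    {"xyz": [0,0,0.01],"twist": 0},
  ],
)

```text
time: 4.25
position: [0.4906, -0.0263, 0.0638]
orientation: [0.999, 0.048, -0.0, -0.0]
wrist_force: [-0.4, 0.4, 0.3]
grip_width: -0.001
gripper_force: 0.0
```

>>> move_arm(
  series=[
    {"xyz": [0,0,0.007],"twist": 0},
    {"xyz": [0,0,0.007],"twist": 0},
  ],
)

```text
time: 4.45
position: [0.4907, -0.0263, 0.0629]
orientation: [0.999, 0.048, -0.0, -0.0]
wrist_force: [0.3, 0.1, 0.4]
grip_width: 0.0
gripper_force: 0.0
```

>>> move_arm(
  series=[
    {"xyz": [0,0,0.007],"twist": 0},
    {"xyz": [0,0,0.007],"twist": 0},
  ],
)

```text
time: 4.65
position: [0.4907, -0.0263, 0.0618]
orientation: [0.999, 0.048, -0.0, 0.0]
wrist_force: [0.1, -0.1, 0.3]
grip_width: 0.002
gripper_force: 0.0
```

>>> move_arm(
  series=[
    {"xyz": [0,0,0.007],"twist": 0},
    {"xyz": [0,0,0.007],"twist": 0},
  ],
)

```text
time: 4.85
position: [0.4907, -0.0263, 0.0608]
orientation: [0.999, 0.048, -0.0, -0.0]
wrist_force: [0.3, 0.2, -0.4]
grip_width: 0.001
gripper_force: 0.0
```

>>> move_arm(
  series=[
    {"xyz": [0,0,0.007],"twist": 0},
    {"xyz": [0,0,0.007],"twist": 0},
  ],
)

```text
time: 5.05
position: [0.4907, -0.0263, 0.0597]
orientation: [0.999, 0.048, -0.0, -0.0]
wrist_force: [0.4, 0.6, 0.2]
grip_width: -0.0
gripper_force: 0.0
```

>>> move_arm(
  series=[
    {"xyz": [0,0,0.004],"twist": 0},
    {"xyz": [0,0,0.004],"twist": 0},
  ],
)

```text
time: 5.25
position: [0.4907, -0.0263, 0.0592]
orientation: [0.999, 0.048, -0.0, -0.0]
wrist_force: [-0.0, -0.1, -0.1]
grip_width: -0.002
gripper_force: 0.0
```

>>> move_arm(
  series=[
    {"xyz": [0,0,0.004],"twist": 0},
    {"xyz": [0,0,0.004],"twist": 0},
  ],
)

```text
time: 5.45
position: [0.4908, -0.0263, 0.059]
orientation: [0.999, 0.048, 0.0, 0.0]
wrist_force: [-0.8, 0.5, 2.7]
grip_width: -0.0
gripper_force: 2.3
```

>>> move_arm(
  series=[
    {"xyz": [0,0,0],"twist": 0},
  ],
)

```text
time: 5.55
position: [0.4908, -0.0263, 0.059]
orientation: [0.999, 0.048, 0.0, 0.0]
wrist_force: [-1.2, -0.3, 5.0]
grip_width: 0.002
gripper_force: 2.4
```

>>> move_arm(
  series=[
    {"xyz": [0,0,-0.1],"twist": 0},
    {"xyz": [0,0.2,-0.12],"twist": 0},
    {"xyz": [0,0.402,-0.12],"twist": 0},
    {"xyz": [0,0.402,-0.1],"twist": 0},
    {"xyz": [0,0.402,-0.08],"twist": 0},
  ],
)

```text
time: 6.05
position: [0.4965, -0.0866, 0.0702]
orientation: [0.999, 0.048, -0.0, -0.0]
wrist_force: [-0.2, -0.1, -0.2]
grip_width: 0.005
gripper_force: 0.0
```

>>> move_arm(
  series=[
    {"xyz": [0,0,0],"twist": 0},
    {"xyz": [0,0,0],"twist": 0},
  ],
)

```text
time: 6.25
position: [0.4962, -0.0856, 0.0703]
orientation: [0.999, 0.049, -0.0, -0.0]
wrist_force: [-0.5, -0.1, 0.2]
grip_width: 0.002
gripper_force: 0.0
```

>>> move_arm(
  series=[
    {"xyz": [0,0,0.02],"twist": 0},
    {"xyz": [0,0,0.035],"twist": 0},
    {"xyz": [0,0,0.042],"twist": 0},
    {"xyz": [0,0,0.047],"twist": 0},
    {"xyz": [0,0,0.047],"twist": 0},
  ],
)

```text
time: 6.75
position: [0.4965, -0.0861, 0.0636]
orientation: [0.999, 0.048, -0.0, -0.0]
wrist_force: [-0.3, 0.1, 0.6]
grip_width: 0.005
gripper_force: 0.7
```

>>> move_arm(
  series=[
    {"xyz": [0,0,0.005],"twist": 0},
    {"xyz": [0,0,0.005],"twist": 0},
  ],
)

```text
time: 6.95
position: [0.4966, -0.0863, 0.0629]
orientation: [0.999, 0.048, 0.0, -0.0]
wrist_force: [-0.3, 1.4, 1.6]
grip_width: 0.005
gripper_force: 0.9
```

>>> move_arm(
  series=[
    {"xyz": [0,0,0.003],"twist": 0},
    {"xyz": [0,0,0.003],"twist": 0},
  ],
)

```text
time: 7.15
position: [0.4967, -0.0863, 0.0625]
orientation: [0.999, 0.048, 0.0, -0.0]
wrist_force: [-1.2, 1.0, 1.8]
grip_width: -0.001
gripper_force: 1.1
```

>>> move_arm(
  series=[
    {"xyz": [0,0,-0.07],"twist": 0},
    {"xyz": [0,0.2,-0.09],"twist": 0},
    {"xyz": [0,0.4,-0.09],"twist": 0},
    {"xyz": [0,0.4,-0.07],"twist": 0},
    {"xyz": [0,0.4,-0.06],"twist": 0},
  ],
)

```text
time: 7.65
position: [0.5023, -0.1465, 0.0714]
orientation: [0.999, 0.048, -0.0, -0.0]
wrist_force: [0.6, 0.2, 0.1]
grip_width: 0.002
gripper_force: 0.0
```

>>> move_arm(
  series=[
    {"xyz": [0,0,0],"twist": 0},
    {"xyz": [0,0,0],"twist": 0},
  ],
)

```text
time: 7.85
position: [0.5021, -0.1454, 0.0714]
orientation: [0.999, 0.049, -0.0, -0.0]
wrist_force: [0.2, 0.6, 0.2]
grip_width: -0.003
gripper_force: 0.0
```

Key 2 is up: contact at 63.5 mm, yielding softly. Same for keys 3 and 4.

>>> move_arm(
  series=[
    {"xyz": [0,0,0.025],"twist": 0},
    {"xyz": [0,0,0.04],"twist": 0},
    {"xyz": [0,0,0.05],"twist": 0},
    {"xyz": [0,0,0.055],"twist": 0},
    {"xyz": [0,0,0.055],"twist": 0},
  ],
)

```text
time: 8.35
position: [0.5023, -0.1458, 0.0632]
orientation: [0.999, 0.048, -0.0, -0.0]
wrist_force: [-1.1, 0.9, 2.8]
grip_width: 0.001
gripper_force: 0.9
```

>>> move_arm(
  series=[
    {"xyz": [0,0,0.005],"twist": 0},
    {"xyz": [0,0,0.005],"twist": 0},
    {"xyz": [0,0,0.005],"twist": 0},
  ],
)

```text
time: 8.65
position: [0.5024, -0.146, 0.0625]
orientation: [0.999, 0.048, 0.0, -0.0]
wrist_force: [-0.0, 1.3, 3.3]
grip_width: -0.001
gripper_force: 1.2
```

>>> move_arm(
  series=[
    {"xyz": [0,0,-0.07],"twist": 0},
    {"xyz": [0,0.2,-0.09],"twist": 0},
    {"xyz": [0,0.4,-0.09],"twist": 0},
    {"xyz": [0,0.4,-0.07],"twist": 0},
    {"xyz": [0,0.4,-0.06],"twist": 0},
  ],
)

```text
time: 9.15
position: [0.508, -0.2063, 0.0714]
orientation: [0.999, 0.048, -0.0, -0.0]
wrist_force: [-0.4, 0.3, -0.7]
grip_width: 0.001
gripper_force: 0.0
```

>>> move_arm(
  series=[
    {"xyz": [0,0,0],"twist": 0},
    {"xyz": [0,0,0],"twist": 0},
  ],
)

```text
time: 9.35
position: [0.5079, -0.205, 0.0714]
orientation: [0.999, 0.049, -0.0, -0.0]
wrist_force: [1.5, 0.2, 0.4]
grip_width: -0.002
gripper_force: 0.0
```

>>> move_arm(
  series=[
    {"xyz": [0,0,0.025],"twist": 0},
    {"xyz": [0,0,0.04],"twist": 0},
    {"xyz": [0,0,0.05],"twist": 0},
    {"xyz": [0,0,0.055],"twist": 0},
    {"xyz": [0,0,0.055],"twist": 0},
  ],
)

```text
time: 9.85
position: [0.5081, -0.2055, 0.0631]
orientation: [0.999, 0.048, -0.0, -0.0]
wrist_force: [-0.0, 0.4, 1.6]
grip_width: 0.0
gripper_force: 0.9
```

>>> move_arm(
  series=[
    {"xyz": [0,0,0.005],"twist": 0},
    {"xyz": [0,0,0.005],"twist": 0},
    {"xyz": [0,0,0.005],"twist": 0},
  ],
)

```text
time: 10.15
position: [0.5082, -0.2057, 0.0625]
orientation: [0.999, 0.048, 0.0, -0.0]
wrist_force: [-0.2, 1.8, 2.5]
grip_width: -0.001
gripper_force: 1.2
```

Keys 2–4 are up and key 1 is latched. Returning to key 1.

>>> move_arm(
  series=[
    {"xyz": [0,0,-0.13],"twist": 0},
    {"xyz": [0,-0.3,-0.16],"twist": 0},
    {"xyz": [0,-0.6,-0.16],"twist": 0},
    {"xyz": [0,-0.8,-0.16],"twist": 0},
    {"xyz": [0,-0.8,-0.16],"twist": 0},
  ],
)

```text
time: 10.65
position: [0.496, -0.0838, 0.0864]
orientation: [0.999, 0.05, -0.0, -0.0]
wrist_force: [0.3, -0.8, 0.4]
grip_width: 0.003
gripper_force: 0.0
```

>>> move_arm(
  series=[
    {"xyz": [0,-0.2,0],"twist": 0},
    {"xyz": [0,-0.4,0],"twist": 0},
    {"xyz": [0,-0.4,0.05],"twist": 0},
    {"xyz": [0,-0.4,0.1],"twist": 0},
    {"xyz": [0,-0.4,0.13],"twist": 0},
  ],
)

```text
time: 11.15
position: [0.4906, -0.0275, 0.0659]
orientation: [0.999, 0.048, -0.0, 0.0]
wrist_force: [-0.3, -0.2, -0.7]
grip_width: 0.0
gripper_force: 0.0
```

>>> move_arm(
  series=[
    {"xyz": [0,0,0],"twist": 0},
    {"xyz": [0,0,0],"twist": 0},
  ],
)

```text
time: 11.35
position: [0.4907, -0.0274, 0.0667]
orientation: [0.999, 0.048, -0.0, 0.0]
wrist_force: [-0.8, -0.2, 0.6]
grip_width: -0.005
gripper_force: 0.0
```

Press from 66.7 mm to about 55 mm (0.078 of a share), in stages.

>>> move_arm(
  series=[
    {"xyz": [0,0,0.04],"twist": 0},
    {"xyz": [0,0,0.055],"twist": 0},
    {"xyz": [0,0,0.065],"twist": 0},
    {"xyz": [0,0,0.072],"twist": 0},
    {"xyz": [0,0,0.076],"twist": 0},
  ],
)

```text
time: 11.85
position: [0.491, -0.027, 0.0563]
orientation: [0.999, 0.048, 0.0, 0.0]
wrist_force: [-2.1, -1.0, 8.1]
grip_width: 0.0
gripper_force: 4.1
```

>>> move_arm(
  series=[
    {"xyz": [0,0,0.002],"twist": 0},
    {"xyz": [0,0,0.002],"twist": 0},
    {"xyz": [0,0,0.002],"twist": 0},
  ],
)

```text
time: 12.15
position: [0.491, -0.027, 0.0561]
orientation: [0.999, 0.048, 0.0, 0.0]
wrist_force: [-2.4, -1.3, 7.3]
grip_width: -0.001
gripper_force: 3.9
```

>>> move_arm(
  series=[
    {"xyz": [0,0,0.007],"twist": 0},
    {"xyz": [0,0,0.01],"twist": 0},
    {"xyz": [0,0,0.01],"twist": 0},
  ],
)

```text
time: 12.45
position: [0.491, -0.027, 0.055]
orientation: [0.999, 0.048, 0.001, 0.0]
wrist_force: [-3.5, -1.2, 10.1]
grip_width: 0.001
gripper_force: 5.4
```

At the bottom (55 mm, 10 N). Lift off and check.

>>> move_arm(
  series=[
    {"xyz": [0,0,-0.05],"twist": 0},
    {"xyz": [0,0,-0.2],"twist": 0},
    {"xyz": [0,0,-0.4],"twist": 0},
    {"xyz": [-0.3,0,-0.6],"twist": 0},
    {"xyz": [-0.6,0,-0.8],"twist": 0},
  ],
)

```text
time: 12.95
position: [0.4073, -0.0346, 0.1697]
orientation: [0.999, 0.049, -0.0, -0.0]
wrist_force: [0.6, -0.1, 0.2]
grip_width: -0.001
gripper_force: 0.0
```

>>> move_arm(
  series=[
    {"xyz": [-0.3,0,0],"twist": 0},
    {"xyz": [-0.6,0,0],"twist": 0},
    {"xyz": [-0.6,0,0],"twist": 0},
    {"xyz": [-0.6,0,0],"twist": 0},
  ],
)

```text
time: 13.35
position: [0.3182, -0.0434, 0.1696]
orientation: [0.999, 0.048, 0.001, 0.0]
wrist_force: [0.2, 0.3, -0.2]
grip_width: 0.002
gripper_force: 0.0
```

```bash
python3 - <<'E'
from h import *
s=env.read_camera('side');a=cv2.imread('pics/side0.png')
f=lambda i:cv2.resize(i[150:290,290:420],None,fx=3,fy=4,interpolation=cv2.INTER_CUBIC)
cv2.imwrite('pics/cmp.png',np.hstack([f(a),f(s['pixels'])]))
o=env.get_obs();print(o['time'],o['position'],o['wrist_force'])
E
```

```text
13.4 [ 0.31889663 -0.04341559  0.16944468] [ 0.16285758 -0.18833294  0.31570848]
```

View pics/cmp.png

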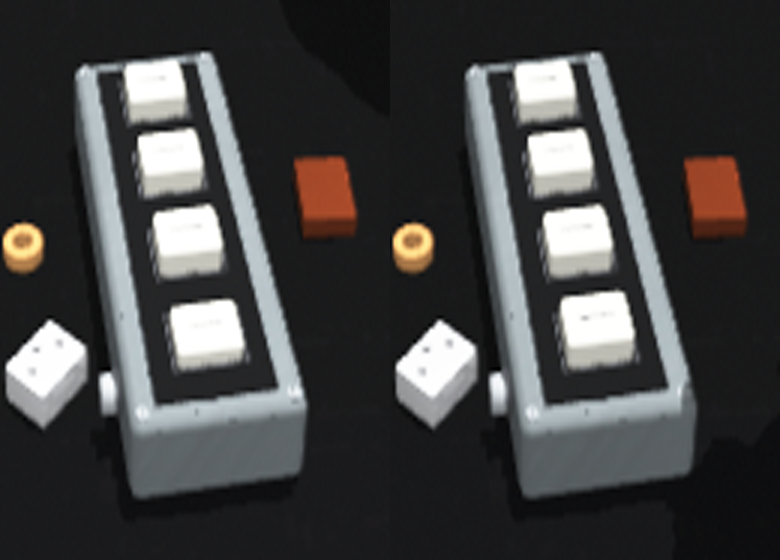

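Before (left) key 1's top centre is at crop row ~325; after (right) it is at ~318, so the key has risen. Its near side is now as tall as the others', and the loose parts haven't moved.

```bash
python3 -c "
from workcell import env; print(env.finish_job())"
```

```text
the job is handed in; nothing more can be done
None
```

Job handed in: I tapped keys 1–4 in order and found key 1 latched, then pressed it to the bottom so it sprang up; the final side picture shows all four keys standing up and the loose parts where they were (the hand-in call returned no verdict).

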